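Close up the sample case

TASK

Close up the sample case: push the upright yellow flap down until it lies flat over the metal samples, and only then push the dark cover over until it is fully shut, without slamming it. Use the outside of the fingers or the fingertips only: pinch and lift nothing, and leave the spanner, bolt and jar where they are.

Things in the scene. Friction and masses are not known exactly. Their poses are not given: they have to be found in the camera images.
- case: Charcoal open-topped sample case bolted to the bench, 220 (its x) x 180 (its y) x 70 mm high, walls 5 mm. Origin: centre of its underside, on the bench; z up. Its yaw varies by up to 0.6 rad either way. Along its +y wall runs the cover's hinge, inside its -y wall the flap's hinge. Its -y three fifths hold a pale insert with metal discs, all below the closed flap; a well with steel rods lies beside it.
- rim (a point): Centre of the case's mouth, 70 mm above the bench.
- flap (a joint): Flap angle, rad: 0 = flat on its ledge (its stop), about 1.57 = upright; it starts between 1.4 and 1.7 (stop at 1.75). Hinge axis along the case's x; as it folds down its free edge swings from up to the case's +y. The hinge is stiff: it stays at any angle and does not fall; pushing it at 85 mm from the hinge takes about 1 to 3 N.
- flap_hinge (a point): Middle of the flap's hinge line, at (0, -79, 57) mm in the case's frame. The flap is a yellow plate 200 mm along the hinge, 114 mm from hinge to free edge, 6 mm thick (3 mm either side of the hinge line). Lying flat its top is at 60 mm, 10 mm below the rim, inside the case's walls.
- flap_edge (a point): Middle of the flap's free edge, on its back: the face that looks to the case's -y when upright and up when flat.
- cover (a joint): Cover angle, rad: 0 = shut (its stop), 1.57 = upright, more = leaning outwards to the case's +y; it starts between 1.7 and 2.0 (stop at 2.1). Hinge axis along the case's x; as it shuts its free edge swings from up to the case's -y. The hinge is stiff: it stays at any angle and does not fall; pushing it at 150 mm from the hinge takes about 1 to 5 N.
- cover_hinge (a point): Middle of the cover's hinge line, at (0, 90, 70.5) mm in the case's frame, at the height of the cover's inside face when shut. The cover is a flat plate 220 mm along the hinge, 180 mm from hinge to free edge, 12 mm thick, charcoal outside and pale inside; shut, its top is at 82.5 mm.
- cover_edge (a point): Middle of the cover's free edge, on its outside: the face that looks to the case's +y when upright and up when shut.
- spanner: Loose steel spanner lying on the bench beside the case, beyond its -y wall, about 160 mm long, about 10 mm high; bystander.
- bolt: Loose steel bolt standing on its head (26 mm wide), either beyond the case's +y wall, under the leaning cover, or beyond its +x end (the jar is at the other place), 55 mm tall; origin under its head; bystander.
- jar: Loose amber jar, at the other of the bolt's two places, 60 mm wide, 70 mm tall; origin under it; bystander.

How it is judged:
By the outcome, as a careful person would: the job done as asked, in the order asked, and still so for the second after the job is handed in, with the robot touching nothing.
It also fails if it takes over 62 s, if anything falls off the work surface, if the arm or the gripper's body presses on something with over 40 N, if the wrist force passes 120 N, or if a joint passes its speed limit or range.

ROBOT

A 6-joint arm with a two-finger parallel gripper is mounted at the origin on the work surface. World frame = base frame: x ahead of the robot, y to its left, z up, the work surface at z = 0. Lengths are in m, angles in rad, forces in N, time in s.
With the tool pointing down it reaches from about 0.35 to 0.85 m from the base axis. Payload 8.1 kg.
Tool frame: the origin (TCP) lies at the very end of the fingers, on their centre line; the grasp point (between the pads) lies 19 mm behind it (env.tcp_to_grasp is the distance from the TCP to the grasp point, in m); y points along the fingers, x is the direction in which the jaws open and shut, and the axes are right-handed (so a half turn about y gives the same grasp; the last joint's range is limited). The gripper opens to 93 mm and grips with 3 to 60 N. Pads are 15 mm wide; open, the fingers measure 128 mm over their backs; the gripper's body (75 mm by 188 mm) begins 65 mm behind the grasp point.
Start: joints at [-1.353, 0.13, 1.488, -0, 1.523, -0.085], TCP at [0.179, -0.573, 0.219] pointing down, gripper open.
Joint ranges: [-2.96, 2.96], [-0.89, 2.26], [0.02, 2.5], [-1.34, 4.48], [0, 2.73], [-2.66, 2.66]. Speed limits (rad/s): [2.39, 2.39, 2.79, 3.14, 3.14, 3.14].

INTERFACE

Orientations are given as a unit quaternion [x, y, z, w].
In Python, from workcell import env, move_gripper, solve_ik, telemetry, imaging, job, spotter gives the robot as it stands. The module is installed in compiled form; this text tells all that it offers. Calls block until the motion is done:
- env.move_to(position, orientation): joint-space move of the TCP to a pose.
- env.movel(position, speed=0.15, rot=None, stop_force=None): straight line of the TCP; rot=None keeps the orientation; speed is the mean speed in m/s. With stop_force (N) it stops when the force on the tool has changed by that much, and returns True; else False.
- env.move_joints(angles): joint-space move.
- move_gripper(opening, force=None): opening from 0.0 (shut) to 1.0 (fully open); force is the grip in N (None keeps the last); returns when the fingers have stopped.
- env.hold(seconds).
- solve_ik(position, orientation): joint angles nearest the present ones, or None.
- telemetry.get_state(): the state.
- imaging.camera(name): name is "scene" or "top" or "wrist"; returns the picture (400x640x3 uint8, red, green, blue); there is no depth.
- imaging.calibration(name): a dict with "mtx" (3x3 intrinsics, pixels), "k1" (the pictures are not rectified: a ray, as slopes to the right and down, at radius r is drawn at 1 + k1 r^2 times it, then the intrinsics apply), "world_to_cam" (4x4, takes a point from world to camera coordinates). Camera axes: x right, y down, z forward; pixel columns grow to the right and rows downward; lengths in m; the calibration is good to about 2 mm. A picture is of the moment at which its call begins: read the wrist's pose just before it. calibration takes no time and is no camera call; for the wrist camera it gives the pose at the moment of the call.
A pose or a line that the arm cannot do raises env.Unreachable and nothing moves.
- job.job_done(): hands the job in, once; it reports no verdict.
Trained networks look in the newest picture that a camera, given by its name, has taken for a name from the list of things; names that differ only in an ending like _2 or _b are one class to them, and where a whole thing is asked for, a point or a joint stands for the part that bears it (a point fixed in the world has none). Each returns a list of dicts, best first, with "confidence" (0 to 1); they miss things now and then, are a little off and sometimes report something else, mostly with a low value. They report only what shows in the picture. A call takes as long as a camera call.
- spotter.boxes_of(camera, label): "uv" ([column, row] in pixels, amid what is visible of it).
- spotter.masks_of(camera, label): "region" (400x640 bool, what is visible of it) and "uv" ([column, row] in pixels, amid what is visible of it).
- spotter.mark_of(camera, label): "uv" ([column, row] in pixels: a listed point, or the origin of a listed thing).
The state is a dict: "t": time; "joints": joint angles; "joint_vel": joint speeds; "joint_torque": joint torques, N m; "ee_pos": TCP position; "tool_rot": TCP orientation; "force": force on the tool from outside, world axes, zero at the start; "torque": the same for the moment, N m; "grip_width": opening from 0.0 (shut) to 1.0 (fully open).
Only numpy, scipy, OpenCV 4.12 (cv2) and the standard library are available. Lean on these libraries where they do the work, as an engineer would, in place of code of your own. Each camera call takes 0.05 s, during which the arm holds its last target.

## Working session

There is one attempt and no reset: what is moved stays moved. The work goes in short steps, each a Python script; the robot and the scene stay as the last script left them, time stands still between calls to the robot, and variables do not carry over. Pictures are saved under pics/ and viewed, and the job is handed in when it is done.

```bash
mkdir -p pics; cat > h.py <<'E'
import numpy as np, cv2
from workcell import env, move_gripper, solve_ik, telemetry, imaging, job, spotter
def save(name,fn):
    im=imaging.camera(name); cv2.imwrite('pics/'+fn,im[:,:,::-1]); return im
def proj(cal,P):
    P=np.atleast_2d(P); T=np.array(cal['world_to_cam']); c=P@T[:3,:3].T+T[:3,3]
    s=c[:,:2]/c[:,2:]; r2=(s**2).sum(1,keepdims=True); s=s*(1+cal['k1']*r2)
    K=np.array(cal['mtx']); return s@K[:2,:2].T+K[:2,2]
def ray(cal,uv):
    K=np.array(cal['mtx']); d=np.linalg.solve(K,np.array([uv[0],uv[1],1.]))[:2]; s=d.copy()
    for _ in range(30): s=d/(1+cal['k1']*(s@s))
    T=np.array(cal['world_to_cam']); R=T[:3,:3]
    v=R.T@np.array([s[0],s[1],1]); return -R.T@T[:3,3], v/np.linalg.norm(v)
def atz(cal,uv,z):
    o,v=ray(cal,uv); return o+v*(z-o[2])/v[2]
E
python3 - <<'E'
from h import *
for n in ['scene','top','wrist']:
    save(n,n+'1.png'); cal=imaging.calibration(n); print(n,np.round(np.linalg.inv(cal['world_to_cam'])[:3,3],3))
    for l in ['case','rim','flap_hinge','flap_edge','cover_hinge','cover_edge','spanner','bolt','jar']:
        r=spotter.mark_of(n,l); print(n,l,[(np.round(a['uv'],1).tolist(),round(a['confidence'],2)) for a in r[:2]])
s=telemetry.get_state();print(s['t'],s['tool_rot'],s['ee_pos'])
E
```

```text
scene [ 1.105 -0.005  0.809]
scene case [([300.6, 206.7], 0.7)]
scene rim [([296.4, 184.5], 0.67)]
scene flap_hinge [([262.3, 170.5], 0.65)]
scene flap_edge [([265.3, 137.4], 0.58)]
scene cover_hinge [([340.8, 204.4], 0.77)]
scene cover_edge [([392.2, 156.3], 0.89)]
scene spanner [([219.3, 178.4], 0.67)]
scene bolt [([262.6, 171.5], 0.72), ([240.7, 261.5], 0.57)]
scene jar [([366.3, 255.8], 0.91)]
top [0.421 0.026 0.889]
top case [([319.6, 212.6], 0.67)]
top rim [([315.6, 207.2], 0.56), ([224.9, 139.5], 0.19)]
top flap_hinge [([353.8, 232.5], 0.8), ([319.3, 213.8], 0.29)]
top flap_edge [([352.9, 221.2], 0.6)]
top cover_hinge [([278.3, 181.9], 0.62), ([353.7, 230.0], 0.51)]
top cover_edge [([226.7, 137.8], 0.57)]
top spanner [([398.5, 255.3], 0.97)]
top bolt []
top jar []
wrist [ 0.246 -0.552  0.384]
wrist case []
wrist rim []
wrist flap_hinge []
wrist flap_edge []
wrist cover_hinge []
wrist cover_edge []
wrist spanner []
wrist bolt []
wrist jar []
1.5 [-0.56968381  0.41888025 -0.41886483  0.56969461] [ 0.17892805 -0.57269652  0.21862765]
```

View pics/scene1.png

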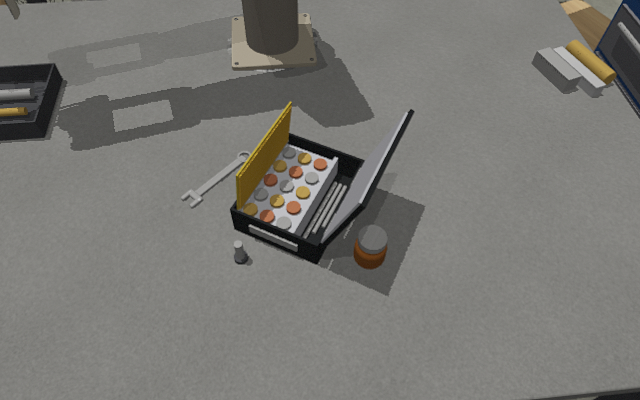

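View pics/top1.png

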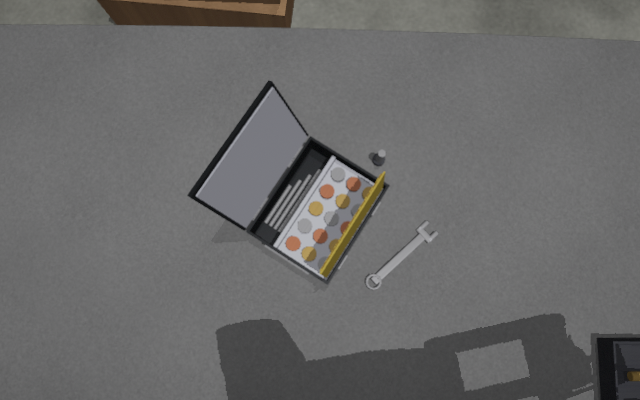

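```bash
cat >> h.py <<'E'
def Rz(a): return np.array([[np.cos(a),-np.sin(a),0],[np.sin(a),np.cos(a),0],[0,0,1]])
def flap_pt(f,x,s,n): return np.array([x,-.079,.057])+s*np.array([0,np.cos(f),np.sin(f)])+n*np.array([0,-np.sin(f),np.cos(f)])
def cov_pt(c,x,s,n): return np.array([x,.09,.0705])+s*np.array([0,-np.cos(c),np.sin(c)])+n*np.array([0,np.sin(c),np.cos(c)])
def pts(f,c): return {'case':np.zeros(3),'rim':np.array([0,0,.07]),'flap_hinge':flap_pt(f,0,0,0),'flap_edge':flap_pt(f,0,.114,.003),'cover_hinge':cov_pt(c,0,0,0),'cover_edge':cov_pt(c,0,.18,.012)}
def w(p,P): return Rz(p[2])@np.asarray(P)+np.array([p[0],p[1],0])
def overlay(n,p,fn):
    im=cv2.imread('pics/%s'%n[1]); cal=imaging.calibration(n[0]); im=cv2.resize(im[80:300,160:460],None,fx=2.6,fy=2.6,interpolation=cv2.INTER_CUBIC)
    def poly(L,col):
        q=(proj(cal,np.array([w(p,a) for a in L]))-[160,80])*2.6
        cv2.polylines(im,[q.astype(int)],True,col,1)
    poly([(a*.11,b*.09,.07) for a,b in [(-1,-1),(1,-1),(1,1),(-1,1)]],(0,255,0))
    poly([(a*.11,b*.09,0) for a,b in [(-1,-1),(1,-1),(1,1),(-1,1)]],(255,255,0))
    for nn in (-.003,.003): poly([flap_pt(p[3],x,s,nn) for x,s in [(-.1,0),(.1,0),(.1,.114),(-.1,.114)]],(255,0,255))
    for nn in (0,.012): poly([cov_pt(p[4],x,s,nn) for x,s in [(-.11,0),(.11,0),(.11,.18),(-.11,.18)]],(0,0,255))
    cv2.imwrite('pics/'+fn,im)
E
python3 - <<'E'
from h import *
from scipy.optimize import least_squares
obs=[('scene','case',300.6,206.7),('scene','rim',296.4,184.5),('scene','flap_hinge',262.3,170.5),('scene','flap_edge',265.3,137.4),('scene','cover_hinge',340.8,204.4),('scene','cover_edge',392.2,156.3),
('top','case',319.6,212.6),('top','rim',315.6,207.2),('top','flap_hinge',353.8,232.5),('top','flap_edge',352.9,221.2),('top','cover_hinge',278.3,181.9),('top','cover_edge',226.7,137.8)]
C={n:imaging.calibration(n) for n in('scene','top')}
def res(p):
    d=pts(p[3],p[4]); return np.concatenate([proj(C[o[0]],w(p,d[o[1]]))[0]-o[2:] for o in obs])
c0=atz(C['top'],(315.6,207.2),.07); print(c0)
best=min((least_squares(res,[c0[0],c0[1],y,1.55,1.85],loss='soft_l1',f_scale=2) for y in(-.6,-.3,0,.3,.6)),key=lambda r:r.cost)
p=best.x;print(p,best.cost);print(np.round(res(p).reshape(-1,2),1).tolist())
np.save('p0.npy',p)
overlay(('scene','scene1.png'),p,'ov_s1.png');overlay(('top','top1.png'),p,'ov_t1.png')
E
```

```text
[0.5387089  0.03591611 0.07      ]
[ 0.53787867  0.02932608 -0.5453808   1.42726375  1.94290148] 28.15808669823104
[[-0.9, -2.7], [2.7, -1.4], [1.2, 2.8], [-0.1, -1.2], [1.3, -4.9], [0.6, -0.3], [-0.5, -0.0], [3.5, 0.5], [0.5, -1.6], [-0.1, -0.8], [0.7, 0.4], [1.5, -2.5]]
```

View pics/ov_s1.png

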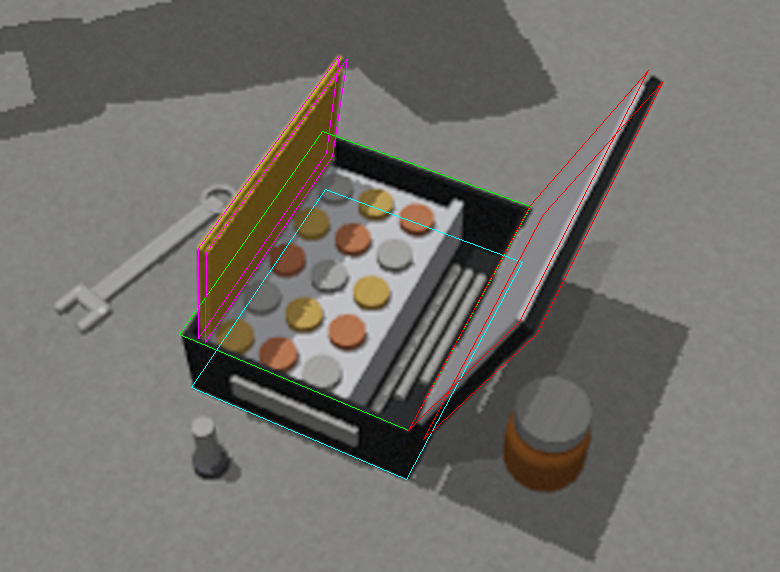

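View pics/ov_t1.png

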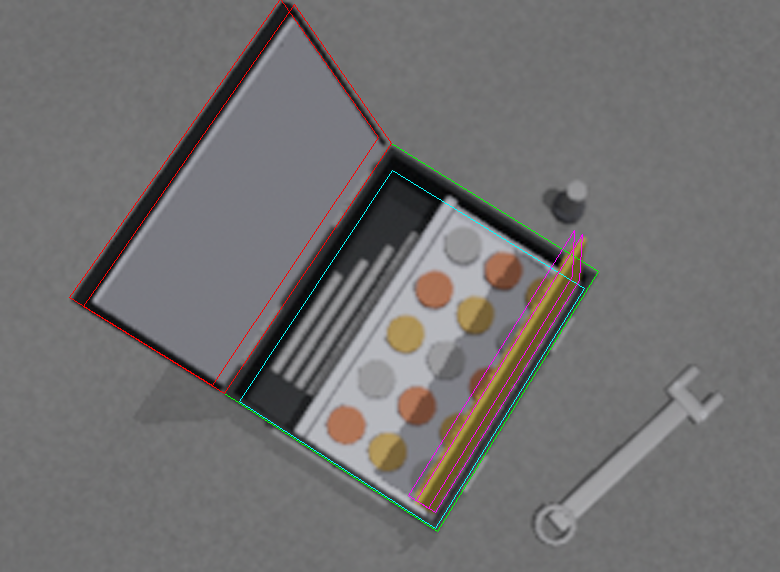

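The fit agrees with both pictures: case at (0.538, 0.029), yaw −0.545, flap about 1.45, cover about 1.94. The jar stands under the cover and the bolt beyond the +x end. Next I check IK along both push paths.

```bash
cat >> h.py <<'E'
from scipy.spatial.transform import Rotation as Ro
HW=.0075
def quat(p,s):
    x=s*Rz(p[2])[:,0]; y=np.array([0,0,-1.]); return Ro.from_matrix(np.stack([x,y,np.cross(x,y)],1)).as_quat()
def flap_wp(f,r=.09,lead=0):   # tip centre, case frame
    q=flap_pt(f,0,r,.003-lead); return q-np.array([0,HW,0])
def cov_wp(c,r=.15,lead=0):
    q=cov_pt(c,0,r,.012-lead)
    if c>np.pi/2: q[1]=cov_pt(c,0,.18,.012-lead)[1]
    return q+np.array([0,HW,0])
E
python3 - <<'E'
from h import *
p=np.load('p0.npy')
s=telemetry.get_state(); print(np.round(Ro.from_quat(s['tool_rot']).as_matrix(),2).tolist())
for sg in (1,-1):
    q=quat(p,sg)
    P=[[0,-.13,.25],[0,-.13,.15]]+[flap_wp(f) for f in np.linspace(1.45,0,5)]+[[0,0,.3],[0,.21,.3],[0,.21,.2]]+[cov_wp(c) for c in np.linspace(1.94,0,6)]
    for a in P:
        j=solve_ik(w(p,a),q); print(np.round(a,3),None if j is None else np.round(j,2))
E
```

```text
[[0.3, -0.0, 0.95], [-0.95, 0.0, 0.3], [-0.0, -1.0, -0.0]]
[ 0.   -0.13  0.25] [-0.28 -0.22  1.77 -0.    1.59  0.27]
[ 0.   -0.13  0.15] [-0.28 -0.16  1.91 -0.    1.4   0.27]
[ 0.    -0.079  0.147] [-0.18 -0.1   1.85 -0.    1.39  0.37]
[ 0.    -0.047  0.138] [-0.12 -0.05  1.82 -0.    1.37  0.42]
[ 0.    -0.021  0.119] [-0.08  0.    1.81 -0.    1.33  0.47]
[ 0.    -0.003  0.092] [-0.05  0.06  1.8  -0.    1.28  0.5 ]
[0.    0.003 0.06 ] [-0.04  0.11  1.81 -0.    1.22  0.51]
[0.  0.  0.3] [-0.04 -0.06  1.53 -0.    1.67  0.5 ]
[0.   0.21 0.3 ] [ 0.24  0.33  1.11 -0.    1.7   0.78]
[0.   0.21 0.2 ] [ 0.24  0.35  1.26 -0.    1.52  0.78]
[0.    0.174 0.206] [ 0.2   0.28  1.34 -0.    1.52  0.74]
[0.    0.107 0.221] [ 0.12  0.14  1.47 -0.    1.53  0.66]
[0.    0.049 0.213] [ 0.04  0.05  1.59 -0.    1.51  0.58]
[ 0.    -0.001  0.184] [-0.04 -0.02  1.71 -0.    1.45  0.5 ]
[ 0.    -0.037  0.138] [-0.1  -0.04  1.81 -0.    1.37  0.44]
[ 0.    -0.052  0.082] [-0.13 -0.    1.88 -0.    1.26  0.41]
[ 0.   -0.13  0.25] None
[ 0.   -0.13  0.15] None
[ 0.    -0.079  0.147] None
[ 0.    -0.047  0.138] None
[ 0.    -0.021  0.119] None
[ 0.    -0.003  0.092] [-0.05  0.06  1.8  -0.    1.28 -2.64]
[0.    0.003 0.06 ] [-0.04  0.11  1.81 -0.    1.22 -2.63]
[0.  0.  0.3] [-0.04 -0.06  1.53 -0.    1.67 -2.64]
[0.   0.21 0.3 ] [ 0.24  0.33  1.11 -0.    1.7  -2.36]
[0.   0.21 0.2 ] [ 0.24  0.35  1.26 -0.    1.52 -2.36]
[0.    0.174 0.206] [ 0.2   0.28  1.34 -0.    1.52 -2.4 ]
[0.    0.107 0.221] [ 0.12  0.14  1.47 -0.    1.53 -2.48]
[0.    0.049 0.213] [ 0.04  0.05  1.59 -0.    1.51 -2.56]
[ 0.    -0.001  0.184] [-0.04 -0.02  1.71 -0.    1.45 -2.64]
[ 0.    -0.037  0.138] None
[ 0.    -0.052  0.082] None
```

```bash
python3 - <<'E'
from h import *
p=np.load('p0.npy'); q=quat(p,1)
move_gripper(0.0)
env.move_to(w(p,[0,-.125,.22]),q)
env.movel(w(p,[0,-.125,.147]),speed=.15)
print(env.movel(w(p,flap_wp(1.4)),speed=.06,stop_force=1.5))
s=telemetry.get_state();e=Rz(p[2]).T@(s['ee_pos']-np.array([p[0],p[1],0]));print(s['t'],np.round(e,4),np.round(s['force'],2))
save('scene','scene2.png')
E
```

```text
True
6.425 [-0.0005 -0.076   0.1456] [ 0.16 -0.04 -0.52]
```

View pics/scene2.png

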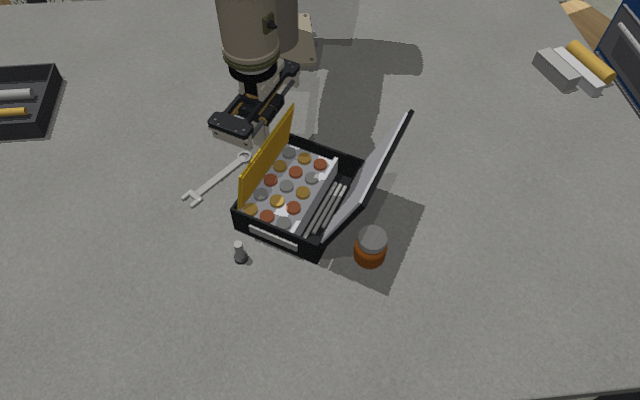

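The closed fingers are behind the flap (about pixel 265,140) and touching it. Next I push it down along its arc.

```bash
python3 - <<'E'
from h import *
p=np.load('p0.npy')
def st(l):
    s=telemetry.get_state();e=Rz(p[2]).T@(s['ee_pos']-np.array([p[0],p[1],0]));print(l,round(s['t'],2),np.round(e,4),np.round(s['force'],1))
for f in np.linspace(1.35,0.12,9):
    b=env.movel(w(p,flap_wp(f)),speed=.07,stop_force=20); st((round(f,2),b))
    if b: break
b=env.movel(w(p,flap_wp(0)+[0,0,-.010]),speed=.025,stop_force=9); st(('press',b))
save('scene','scene3.png')
env.movel(w(p,flap_wp(0)+[0,0,.2]),speed=.2); st('up')
save('scene','scene4.png');save('top','top4.png')
E
python3 -c "
import cv2,numpy as np
a=cv2.imread('pics/scene3.png')[60:300,180:480];b=cv2.imread('pics/scene4.png')[60:300,180:480]
cv2.imwrite('pics/c4.png',cv2.resize(np.hstack([a,b]),None,fx=1.33,fy=1.33))"
```

```text
(np.float64(1.35), False) 6.72 [-0.0002 -0.0694  0.1452] [ 0.1 -0.  -0.6]
(np.float64(1.2), False) 7.08 [-0.0002 -0.0558  0.1416] [-0.2  0.8  0.7]
(np.float64(1.04), False) 7.42 [-0.0002 -0.0433  0.1359] [-0.2 -0.1  1.2]
(np.float64(0.89), False) 7.78 [-0.0003 -0.0318  0.1283] [0.5 0.7 0.2]
(np.float64(0.74), False) 8.12 [-0.0004 -0.0215  0.119 ] [ 0.3 -0.4 -0.1]
(np.float64(0.58), False) 8.47 [-0.0004 -0.0128  0.1083] [0.6 0.5 0.3]
(np.float64(0.43), False) 8.82 [-0.0005 -0.0058  0.0963] [-0.8 -0.1  0.5]
(np.float64(0.27), False) 9.18 [-0.0006 -0.0008  0.0834] [ 0.2  0.3 -0.3]
(np.float64(0.12), False) 9.53 [-0.0006  0.0023  0.0699] [ 0.4 -0.4 -0. ]
('press', True) 10.06 [0.0004 0.0033 0.0602] [-3.1  0.1  8.1]
up 11.26 [-0.0007  0.0031  0.2582] [-0.5 -0.1 -0. ]
```

View pics/c4.png

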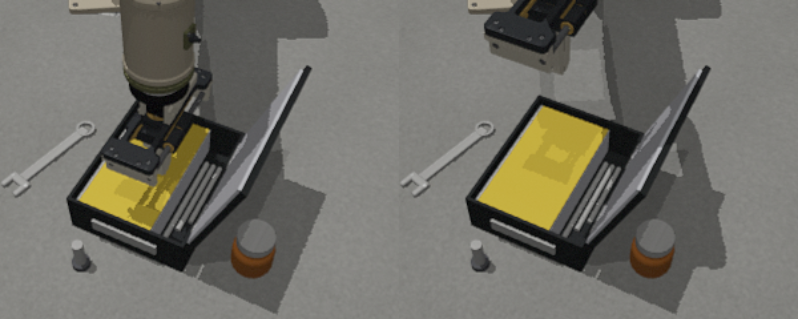

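View pics/top4.png

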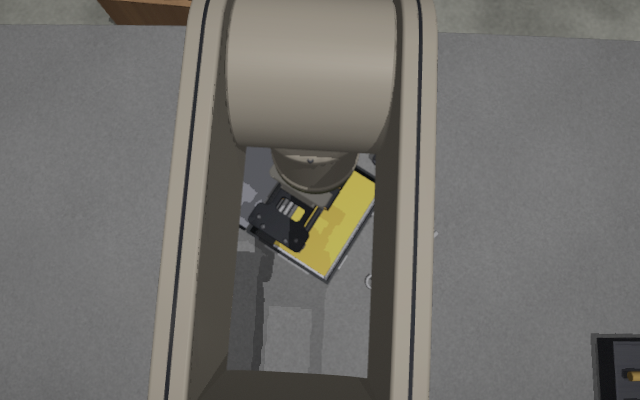

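The flap lies flat: the fingers stopped at 60.2 mm against the expected 60, with 8 N on them, and the picture shows it inside the walls. Now the cover, approached over its top.

```bash
python3 - <<'E'
from h import *
p=np.load('p0.npy'); q=quat(p,1)
def st(l):
    s=telemetry.get_state();e=Rz(p[2]).T@(s['ee_pos']-np.array([p[0],p[1],0]));print(l,round(s['t'],2),np.round(e,4),np.round(s['force'],1))
env.movel(w(p,[0,0,.32]),speed=.2)
env.movel(w(p,[0,.225,.32]),speed=.2)
env.movel(w(p,[0,.225,.205]),speed=.15,stop_force=8); st('down')
b=env.movel(w(p,cov_wp(1.85)),speed=.05,stop_force=2); st(b)
save('scene','scene5.png');save('top','top5.png')
E
python3 -c "
import cv2,numpy as np
a=cv2.imread('pics/scene5.png')[40:280,200:500];b=cv2.imread('pics/top5.png')[60:300,150:450]
cv2.imwrite('pics/c5.png',cv2.resize(np.hstack([a,b]),None,fx=1.33,fy=1.33))"
```

```text
down 14.0 [0.0006 0.2254 0.2067] [-0.1  1.4  0.3]
True 14.97 [1.000e-04 1.723e-01 2.100e-01] [ 0.5  0.7 -0. ]
```

View pics/c5.png

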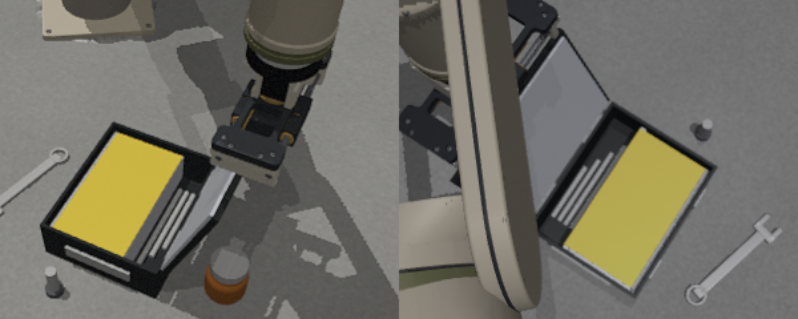

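The gripper is outside the cover's free edge and touching it at y = 172 mm, where I predicted about 174. The jar is clear. Now I swing it shut, slowing towards the end.

```bash
python3 - <<'E'
from h import *
p=np.load('p0.npy')
def st(l):
    s=telemetry.get_state();e=Rz(p[2]).T@(s['ee_pos']-np.array([p[0],p[1],0]));print(l,round(s['t'],2),np.round(e,4),np.round(s['force'],1),round(float(np.abs(s['torque']).max()),2))
C=np.concatenate([np.linspace(1.85,.3,13),[.2,.12,.06]])
for c in C:
    b=env.movel(w(p,cov_wp(c)),speed=.07 if c>.35 else .035,stop_force=20); st((round(c,2),b))
    if b: break
if not b:
    b=env.movel(w(p,cov_wp(0)+[0,0,-.010]),speed=.012,stop_force=10); st(('press',b))
save('scene','scene6.png')
E
```

```text
(np.float64(1.85), False) 15.43 [-0.      0.1584  0.2112] [ 0.3 -0.3  0.3] 0.04
(np.float64(1.72), False) 15.92 [0.     0.1357 0.2167] [ 0.1  0.1 -0.1] 0.06
(np.float64(1.59), False) 16.4 [1.000e-04 1.126e-01 2.203e-01] [ 0.4 -0.1  0. ] 0.04
(np.float64(1.46), False) 16.83 [1.000e-04 9.250e-02 2.209e-01] [-0.3  0.8 -0.9] 0.08
(np.float64(1.33), False) 17.26 [0.     0.0731 0.219 ] [-1.6  0.2  0.5] 0.06
(np.float64(1.2), False) 17.68 [-0.      0.0542  0.2147] [ 0.5  0.2 -0.2] 0.04
(np.float64(1.08), False) 18.11 [-0.      0.0359  0.2079] [ 0.6 -0.6  0. ] 0.06
(np.float64(0.95), False) 18.53 [-1.000e-04  1.870e-02  1.988e-01] [-0.5 -0.6  0.5] 0.04
(np.float64(0.82), False) 18.96 [-0.0002  0.0029  0.1876] [-0.6  0.4 -0.3] 0.04
(np.float64(0.69), False) 19.38 [-0.0003 -0.0115  0.1744] [-0.3 -0.4 -0. ] 0.05
(np.float64(0.56), False) 19.81 [-0.0004 -0.024   0.1595] [-0.4  0.4 -0.1] 0.04
(np.float64(0.43), False) 20.23 [-0.0004 -0.0344  0.1431] [-0.6  0.8  0. ] 0.06
(np.float64(0.3), False) 20.94 [-0.0002 -0.0424  0.1261] [-0.8  0.1 -0.7] 0.05
(np.float64(0.2), False) 21.52 [-0.0003 -0.0473  0.1117] [-0.2 -0.6  0.2] 0.05
(np.float64(0.12), False) 22.02 [-0.0003 -0.0502  0.1   ] [-0.3 -0.2  0.1] 0.03
(np.float64(0.06), False) 22.43 [-0.0003 -0.0517  0.091 ] [ 1.  -1.  -0.4] 0.08
('press', True) 23.3 [ 0.0001 -0.052   0.0827] [-1.8 -0.6  7.3] 0.31
```

View pics/scene6.png

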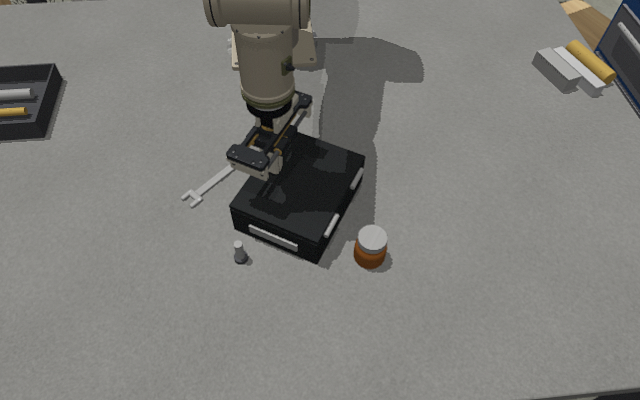

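The press stopped at 82.7 mm against 82.5 expected when shut. I lift clear and check.

```bash
python3 - <<'E'
from h import *
p=np.load('p0.npy')
env.movel(w(p,[0,-.052,.20]),speed=.1)
env.movel(w(p,[0,-.25,.28]),speed=.2)
save('scene','scene7.png')
r=spotter.mark_of('scene','cover_edge');cal=imaging.calibration('scene')
print([(np.round(a['uv'],1),a['confidence']) for a in r[:2]],[ (c,proj(cal,w(p,cov_pt(c,0,.18,.012)))[0].round(1)) for c in (0,.03,.1)])
p[3]=0;p[4]=0;overlay(('scene','scene7.png'),p,'ov_s7.png')
s=telemetry.get_state();print(s['t'],s['force'])
E
```

```text
[(array([258.3, 165.2]), 0.85)] [(0, array([257.6, 163.2])), (0.03, array([257.5, 161.5])), (0.1, array([257.7, 157.5]))]
25.9917 [ 0.33091868 -0.17281759  0.91152341]
```

View pics/ov_s7.png

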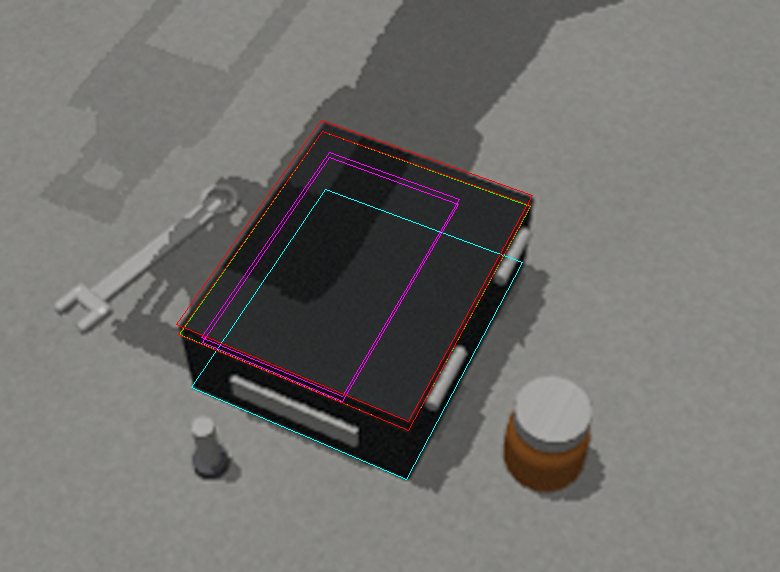

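View pics/scene7.png

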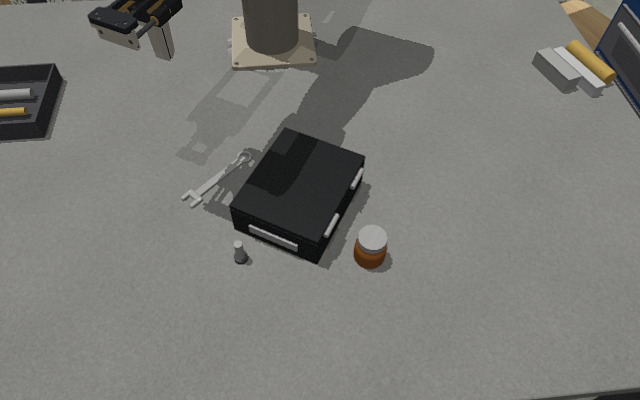

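The cover matches the shut outline. The spanner, bolt and jar have not moved, and the gripper is well clear.

```bash
python3 -c "
from h import *
print(job.job_done())"
```

```text
the job is handed in; nothing more can be done
None
```

The sample case is closed and handed in, at about 26 s of the 62 s allowed. With the gripper shut, I pushed the flap down along its arc with the fingertips. Then I pushed the cover over from outside and slowed for the last part.

- **Flap:** the fingers stopped at 60.2 mm with about 8 N on them (60 mm expected). The picture taken before I touched the cover showed the flap flat inside the walls.
- **Cover:** the fingers stopped at 82.7 mm (82.5 mm expected when shut). The last scene picture matches the shut outline to about 2 pixels, which is no better than the error of my pose fit. The press height is therefore the firmer evidence.
- **Spanner, bolt and jar:** they appear at the same pixels in the last scene picture as in the first.
- **Forces:** the readings I took stayed below about 9 N, and nothing touched the case after the final lift.
- **Not checked:** I took no picture of the shut case from the top camera. The arm hid part of the case in the earlier top views.

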